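# Ratchet the cover bolt of a filtration cell home with a socket key

### The arm

A 6-joint arm with a two-finger parallel gripper is mounted at the origin on the work surface. World frame = base frame: x ahead of the robot, y to its left, z up, the work surface at z = 0. Lengths are in mm, angles in degrees, forces in N, time in s.
With the tool pointing down it reaches from about 350 to 850 mm from the base axis. Payload 8.1 kg.
Tool frame: the origin (TCP) lies at the centre of the arm's flange, where the gripper is bolted on; the fingertips stand 173 mm ahead of it and the grasp point (between the pads) lies 155 mm ahead of it; z points along the fingers, y is the line along which they close (so a half turn about z gives the same grasp; the last joint's range is limited). The gripper opens to 85 mm and grips with 20 to 120 N. Pads are 22 mm wide; open, the fingers measure 114 mm over their backs; the gripper's body (76 mm by 85 mm) begins 54 mm behind the grasp point. The pads swing forward as they close: fully open they stand 13 mm farther back than shut.
Start: joints at [60.94, 7.471, 85.268, -0, 87.261, -4.893], TCP at [245.622, 547.427, 404.692] pointing down, gripper open.
Joint ranges: [-169.43, 169.43], [-51.17, 129.36], [1.28, 143.12], [-76.62, 256.62], [0, 156.53], [-152.29, 152.29]. Speed limits (degrees/s): [136.94, 136.94, 159.86, 180, 180, 180].

### API

Orientations are given as [roll, pitch, yaw] about the fixed x, y, z axes, in that order (R = Rz(yaw) Ry(pitch) Rx(roll)).
In Python, from bench import * gives the robot as it stands.
- The arm moves only by the shell command python3 -m jog 'ROWS' [FORCE]. ROWS is text: rows parted by semicolons, each of 7 numbers parted by spaces: the shift along the tool's x, y, z scaled (see below), then the turn, a rotation vector about the tool's x, y, z scaled (see below), then the closure, from -1 (fully open) to 1 (shut). In form: tx ty tz wx wy wz hand; .... A call has 1 to 5 rows; each row shifts and turns the commanded pose from where the row before left it, along the tool's axes as they then stand; what a row does not reach is not made up. The controller multiplies each number of a shift by 0.1 m and each number of a turn by 60 degrees. A row lasts 1/8 s, in which the tool goes at most 62.5 mm and 10.7 degrees, less where a joint would pass 70% of its speed; a pose out of reach is approached as far as the arm can. A call with a number of a shift or a turn outside -1 to 1 is refused whole. A call with a gripper value outside its range is refused whole. The fingers move at their own pace and stop on an object; FORCE is the grip in N (left out, the last holds). Time passes only in rows, so rows that do not move let the fingers close. It gives the time, the measured TCP pose, the force, the opening and the grip force at its end, in the units of the state.
- sense(): the state, without advancing time (a new reading comes with each control period).
- snapshot(name): name is "scene" or "side" or "wrist"; returns a dict with "img" (400x640x3 uint8, red, green, blue), "fx", "fy", "cx", "cy" (pixels), "extrinsics" (4x4, takes a point from camera to world coordinates). Camera axes: x right, y down, z forward; pixel columns grow to the right and rows downward; lengths in mm; the calibration is good to about 2 mm. A picture is of the moment at which its call begins. There is no depth.
- hand_in(): hands the job in; it is judged then, once.
The state is a dict: "time": time; "joint_pos": joint angles; "qd": joint speeds; "joint_efforts": joint torques, N m; "tool_pos": TCP position; "tcp_rot": TCP orientation; "ft_force": force on the tool from outside, world axes, zero at the start; "wrist_torque": the same for the moment, N m; "finger_gap": finger opening in mm; "grip_force": force on a finger pad.
Only numpy, scipy, OpenCV 4.12 (cv2) and the standard library are available. Lean on these libraries where they do the work, as an engineer would, in place of code of your own. Each camera call takes 0.05 s, during which the arm holds its last target. There are 200 camera calls.

### The job

Take the socket key from the steel tray and use it to tighten the loose six-lobed star bolt on the filtration cell clockwise until it comes firmly home, working in short swings (lift off, swing back, put on again) because the pipes stop the key's side bar. Do not overtighten the bolt or knock the key hard against the cell and its pipes, and leave the bottle, beaker and jar alone. Then stand the key upright in its tray again and let go.

Things in the scene. Friction and masses are not known exactly. Their poses are not given: they have to be found in the camera images.
- key_grip (a point): centre of the flat grip block on top of a dark steel socket key (0.3 kg, 110 mm tall, upright in the tray), on its long axis, 95 mm above the socket's lower rim. The block is 40 mm long along x, 14 mm thick along y (grip across this), 30 mm tall along z (up). A round side bar, 10 mm thick, points along -x to 85 mm from the axis, its centre 54 mm below this point.
- key_mouth (a point): centre of the key's lower rim, axes as the grip's (95 mm below it). The socket, 37 mm across its six outer flats, opens downward, 18 mm deep; inside, six teeth with round lower edges fit between the bolt's ribs, with a gap for a rib along +x and at every 60 degrees. It has 7 to 9 degrees and 1 mm of play each way on the bolt.
- bolt_head (a point): centre of the top of the loose six-lobed star bolt, z up. A 16 mm core with six ribs, 4 mm wide, 26 mm across the rib tips, one along +x and one every 60 degrees. From the top down: 4 mm cone, 9 mm of ribs (round-topped), then a round flange 38 mm wide and 3 mm thick. With the socket fully on, its rim rests on the flange and the key's grip point is 82 mm above this point.
- cell: fixed steel filtration cell, 230 x 200 mm (x, y), cover plate 55 mm above the bench; origin under its centre. The bolt stands at x = -20, y = 0 mm. Around it a round inlet head (50 mm wide, x = 45, y = 0) and two pipes (16 mm wide, x = -55, y = 61 and -61), 125 mm above the bench. Domed corner nuts are no part of the job.
- bar_room (a point): a point on the cell 70 mm from the bolt's axis towards the cell's -x, midway between the two pipes, 105 mm above the bench. The seated key's side bar can swing about 97 degrees, centred on the direction from the bolt to this point; two more free sectors, about 80 degrees wide, lie between the inlet head and each pipe.
- tray: low steel tray, fixed, 170 x 130 mm (x, y), rim 14 mm high, walls and floor 4 mm thick; origin at the centre of its underside on the bench, z up. The key may stand anywhere on its flat floor.
- reagent: amber bottle 60 mm wide, 130 mm tall, origin under its centre; bystander
- beaker: glass beaker 80 mm wide, 95 mm tall, origin under its centre; bystander
- jar: clear jar 72 mm wide, 80 mm tall, origin under its centre; bystander
- bolt_end (a point): lower end of the bolt's shank, inside the cell on the bolt's axis, 44 mm below the head's top when home. The bolt tightens clockwise seen from above; 1.8 to 2.5 rad are left, how much is unknown; this end sinks only 0.64 mm per rad until home. Running, the bolt resists with about 0.12 N m. Its orientation does not show the turn.
- gasket (a point): sealing gasket under the bolt's boss, on the bolt's axis, 24 mm below the head's top. Once the bolt is home, the resistance climbs by about 2.4 N m for each further rad, and the gasket is squeezed down 0.64 mm per rad. 0.35 to 0.5 N m is firmly home; over 0.8 N m overtightens the bolt and crushes the gasket.

How it is judged:
By the outcome, as a careful person would: the job done as asked, in the order asked, and still so for the second after the job is handed in, with the robot touching nothing.
It also fails if it takes over 72 s, if anything falls off the work surface, if the arm or the gripper's body presses on something with over 40 N, if the wrist force passes 120 N, or if a joint passes its speed limit or range.

## Working session

There is one attempt and no reset: what is moved stays moved. The work goes in short steps, Python scripts to look and compute and a shell command to move; the robot and the scene stay as the last step left them, time stands still between calls to the robot, and variables do not carry over. Pictures are saved under pics/ and viewed, at most 10 in all, crops included, and the job is handed in when it is done.

```bash
mkdir -p pics; ls; python3 - <<'E'
from bench import *
import cv2, numpy as np
s=sense(); print(s)
ims=[]
for n in ("scene","side"):
    d=snapshot(n); np.savez(f"{n}0.npz",**d); cv2.imwrite(f"pics/{n}0.png",d["img"][:,:,::-1]); print(n,d["fx"],d["cx"],d["cy"],np.round(d["extrinsics"],3).tolist())
E
```

```text
pics
{'time': 0.0, 'joint_pos': array([ 6.09378315e+01,  7.51538888e+00,  8.53303812e+01, -4.38982425e-05,
        8.72614449e+01, -4.89489438e+00]), 'qd': array([-0.02309402,  0.05024054,  0.03233631, -0.09901827,  0.09115389,
       -0.0452474 ]), 'joint_efforts': array([-3.78062959e-04, -5.69386983e+01, -5.00550771e+01, -4.39861617e-05,
        1.45632739e-02,  6.89975650e-05]), 'tool_pos': array([245.52437164, 547.2083654 , 403.63064258]), 'tcp_rot': array([-1.79893172e+02, -9.10476376e-03,  1.55832720e+02]), 'ft_force': array([ 0.1857741 , -0.6618225 , -0.34832337]), 'wrist_torque': array([ 0.00351818,  0.0647755 , -0.00126591]), 'grip_force': 0.0, 'finger_gap': 84.99301503051696}
scene 468.85695956944653 316.93373809226813 202.90961693898984 [[-0.523, 0.74, -0.424, 1066.736], [0.852, 0.449, -0.268, 342.529], [-0.008, -0.501, -0.865, 1155.901], [0.0, 0.0, 0.0, 1.0]]
side 391.787336259212 320.3665787581015 199.49387310574366 [[-0.979, -0.101, 0.176, 325.427], [-0.202, 0.58, -0.789, 1064.147], [-0.023, -0.808, -0.588, 879.583], [0.0, 0.0, 0.0, 1.0]]
```

View pics/scene0.png

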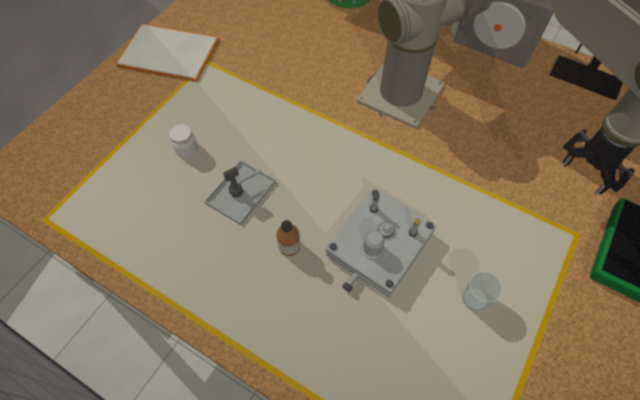

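View pics/side0.png

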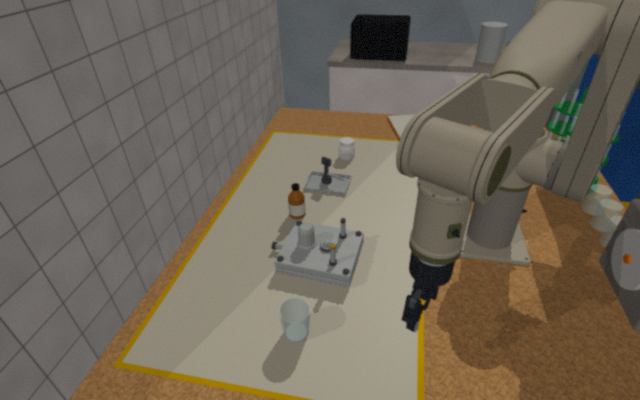

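The scene view shows the key at (231,178) in the tray at (240,192), and the cell at (382,240) with the bolt at (387,229), inlet head at (373,243) and pipe tops at (375,193) and (416,221). The side view shows the key grip at (326,161) and the bolt at (326,246).

```bash
cat > h.py <<'E'
import numpy as np, cv2
from scipy.spatial.transform import Rotation as R
def load(n): return dict(np.load(n))
def ray(d,u,v):
    E=d["extrinsics"]; r=E[:3,:3]@np.array([(u-d["cx"])/d["fx"],(v-d["cy"])/d["fy"],1]); return E[:3,3],r
def plane(d,u,v,z):
    o,r=ray(d,u,v); return o+r*(z-o[2])/r[2]
def proj(d,p):
    E=d["extrinsics"]; q=E[:3,:3].T@(np.asarray(p)-E[:3,3]); return np.array([q[0]/q[2]*d["fx"]+d["cx"],q[1]/q[2]*d["fy"]+d["cy"]])
def tri(d1,a,d2,b):
    A=[];B=[]
    for d,(u,v) in((d1,a),(d2,b)):
        o,r=ray(d,u,v); r=r/np.linalg.norm(r); P=np.eye(3)-np.outer(r,r); A.append(P);B.append(P@o)
    return np.linalg.lstsq(np.vstack(A),np.hstack(B),rcond=None)[0]
E
python3 - <<'E'
from h import *
s=load("scene0.npz"); d=load("side0.npz")
np.set_printoptions(precision=1,suppress=True)
for n,z,a in (("key top",114,(231,171)),("bar end",63,(226,188)),("bolt",70,(387,228)),("head",105,(373,236)),("p1",125,(375,192)),("p2",125,(416,221)),("bottle",130,(287,225)),("jar",80,(181,130)),("beaker",0,(476,299))):
    print(n,plane(s,*a,z))
for c in ((205,200),(240,163),(275,183),(242,222)): print("tray",plane(s,*c,14))
for c in ((326,247),(370,191),(433,224),(390,292)): print("cell",plane(s,*c,55))
for n,z,c in (("key",110,(326,159)),("bolt",70,(326,246)),("p",125,(343,221)),("p",125,(333,246))): print(n,plane(d,*c,z))
def crop(x,r,k):
    i=x["img"][r[1]:r[3],r[0]:r[2],::-1]; return cv2.resize(i,None,fx=k,fy=k,interpolation=cv2.INTER_CUBIC)
a=crop(s,(195,150,295,250),4);b=crop(s,(325,180,445,300),10/3.)
c=crop(d,(290,145,390,195),4);e=crop(d,(270,210,370,290),4)
im=np.hstack([a,b]); im2=np.hstack([np.vstack([c]),e[:200]])
cv2.imwrite("pics/crops.png",np.vstack([im,im2]))
E
```

```text
key top [ 592.  -228.6  114. ]
bar end [ 621.1 -234.5   63. ]
bolt [505.1 200.8  70. ]
head [561.1 185.9 105. ]
p1 [457. 134. 125.]
p2 [478.8 260.4 125. ]
bottle [656.4  -5.4 130. ]
jar [ 536.3 -459.2   80. ]
beaker [531.8 477.3   0. ]
tray [ 664.1 -287.1   14. ]
tray [ 509.6 -277.7   14. ]
tray [ 514.  -149.5   14. ]
tray [ 666.7 -155.8   14. ]
cell [627.5  90.   55. ]
cell [419.9 106.5  55. ]
cell [423.8 297.   55. ]
cell [649.6 285.4  55. ]
key [ 588.3 -233.7  110. ]
bolt [503.  209.1  70. ]
p [461.3 149.1 125. ]
p [471.6 263.7 125. ]
```

View pics/crops.png

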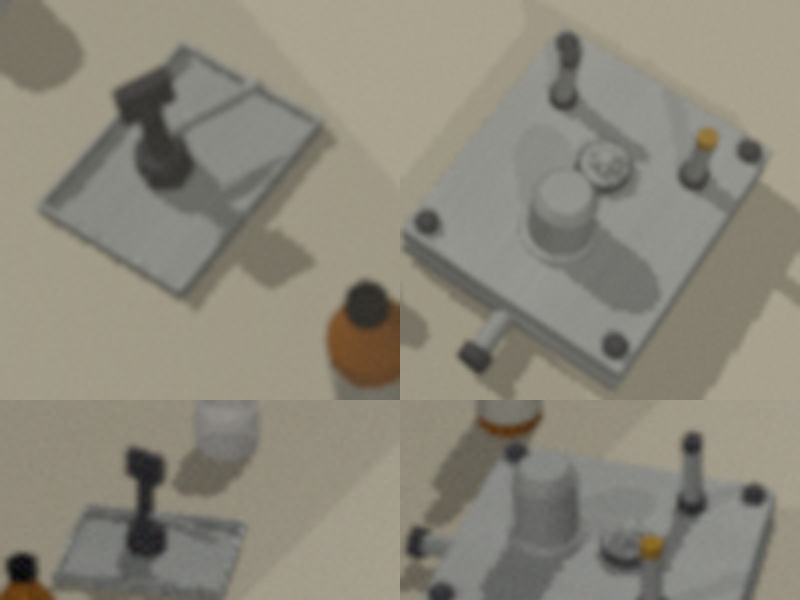

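The scene crop shows the key's grip block at about (145,95), with a thin bar running right from the shaft to about (255,88). The bolt is clear at crop (605,163). I'll move over the cell for a wrist view.

```bash
python3 -m jog '-.52 -.335 0 0 0 0 -1;-.52 -.335 0 0 0 0 -1;-.52 -.335 0 0 0 0 -1;-.52 -.335 0 0 0 0 -1;-.52 -.335 0 0 0 0 -1' && python3 -m jog '-.52 -.335 0 0 0 0 -1;-.35 -.22 0 0 0 0 -1;0 0 0 0 0 0 -1' ; cat >> h.py <<'E'
def rows(s,p,yaw=None,wp=None):
    """tool-frame shift/turn in row units from state s to tcp p, tool down with yaw"""
    M=R.from_euler('xyz',s["tcp_rot"],degrees=True)
    t=M.inv().apply(np.asarray(p)-s["tool_pos"])
    y=s["tcp_rot"][2] if yaw is None else yaw
    w=(M.inv()*R.from_euler('xyz',[180,0,y],degrees=True)).as_rotvec(degrees=True)
    n=max(np.linalg.norm(t)/62,np.linalg.norm(w)/10.6)
    print("shift",np.round(t/100,3),"turn",np.round(w/60,3),"rows",round(n,2))
def snap(n,tag):
    from bench import snapshot
    d=snapshot(n); np.savez(tag+".npz",**d); cv2.imwrite(f"pics/{tag}.png",d["img"][:,:,::-1]); return d
E
python3 - <<'E'
from h import *
from bench import *
d=snap("wrist","w1"); s=sense()
np.set_printoptions(precision=2,suppress=True)
print(s["tool_pos"],s["tcp_rot"],s["joint_pos"],d["extrinsics"],d["fx"])
print(proj(d,[505,203,70]))
E
```

```text
time: 0.72
tool_pos: [414.8, 286.3, 404.4]
tcp_rot: [-180.0, -0.0, 155.8]
ft_force: [1.1, 0.2, -0.2]
finger_gap: 85.4
grip_force: 0.0
time: 1.1
tool_pos: [472.0, 199.5, 404.2]
tcp_rot: [-179.9, -0.0, 155.6]
ft_force: [0.2, 0.6, -0.0]
finger_gap: 85.2
grip_force: 0.0
[471.31 200.85 404.23] [-179.97   -0.05  155.67] [ 17.34  -6.17  99.06   0.01  87.16 -48.33] [[  0.41   0.86   0.29 396.74]
 [  0.91  -0.39  -0.13 233.33]
 [ -0.     0.32  -0.95 374.98]
 [  0.     0.     0.     1.  ]] 317.86872814952324
[338.83 200.4 ]
```

View pics/w1.png

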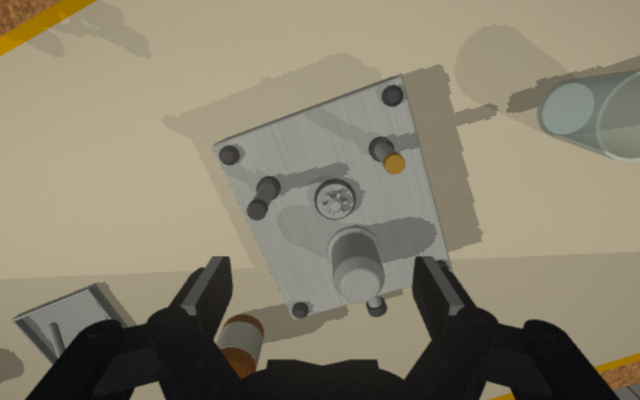

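The wrist view shows the bolt at (335,200), pipe tops at (258,209) and (395,163), the inlet head at (358,270), and the key's bar at lower left near (57,337). I'll move closer to read the rib angle.

```bash
python3 -m jog '-.237 .085 .5 0 0 0 -1;-.237 .085 .5 0 0 0 -1;0 0 0 0 0 0 -1;0 0 0 0 0 0 -1' 
python3 - <<'E'
from h import *
from bench import *
d=snap("wrist","w2"); s=sense(); np.set_printoptions(precision=2,suppress=True)
print(s["tool_pos"],s["tcp_rot"])
# rectify: top-down view of plane z=68, +-30mm about the bolt, 10px/mm; world x right, y up
c=np.array([505,203]);N=600
H=cv2.getPerspectiveTransform(np.float32([proj(d,[c[0]+a*30,c[1]+b*30,68]) for a,b in((-1,1),(1,1),(1,-1),(-1,-1))]),np.float32([[0,0],[N,0],[N,N],[0,N]]))
im=cv2.warpPerspective(d["img"],H,(N,N),flags=cv2.INTER_CUBIC)[:,:,::-1]
cv2.imwrite("pics/w2r.png",im)
E
```

```text
time: 1.65
tool_pos: [520.7, 199.1, 305.4]
tcp_rot: [180.0, -0.0, 155.9]
ft_force: [0.0, -0.5, 0.8]
finger_gap: 85.2
grip_force: 0.0
[521.06 199.08 306.69] [179.9   0.1 155.9]
```

View pics/w2r.png

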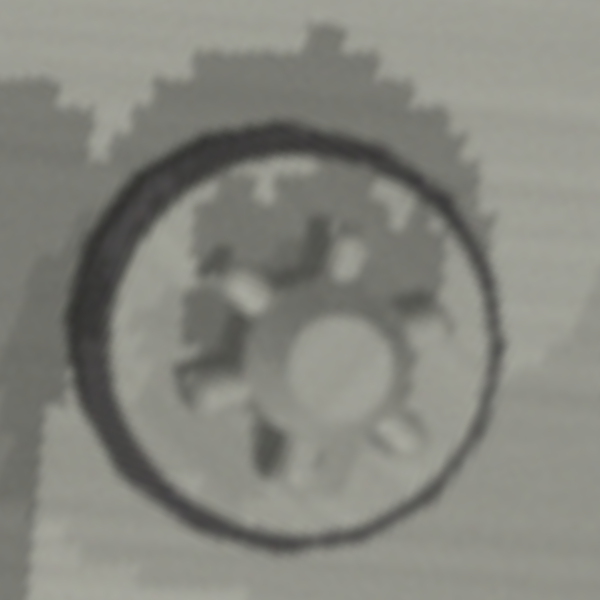

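View pics/w2.png

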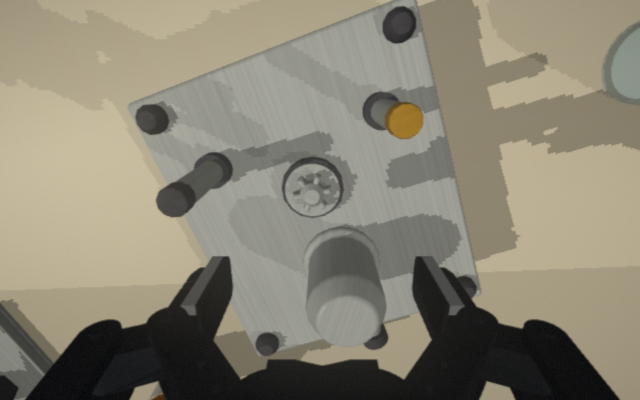

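The rectified view shows the bolt's core top at (342,368), with rib highlights at (348,255), (248,290), (215,390), (300,465), (395,432) and (430,320). In the full view the pipe tops are at (175,200) and (404,121) and the inlet top at (347,318).

```bash
python3 - <<'E'
from h import *
d=load("w2.npz"); w1=load("w1.npz"); np.set_printoptions(precision=2,suppress=True)
c=np.array([505,203])
def re(px): return proj(d,[c[0]-30+px[0]/10,c[1]+30-px[1]/10,68])
C=plane(d,*re((342,368)),78.3); F=plane(d,*re((305,345)),65.3)
print("axis from top",C,"from flange",F,"tri w1:",tri(d,re((342,368)),w1,(336,203)))
for p in((348,255),(248,290),(215,390),(300,465),(395,432),(430,320)):
    q=plane(d,*re(p),73)-C; print(np.hypot(*q[:2]),np.degrees(np.arctan2(q[1],q[0]))%60)
P1=plane(d,175,200,125);P2=plane(d,404,121,125);H=plane(d,347,318,105)
print(P1,P2,np.linalg.norm(P1-P2))
print("yaw pipes",np.degrees(np.arctan2(*(P2-P1)[[1,0]]))-90)
P1b=plane(w1,258,209,125);P2b=plane(w1,395,163,125)
print(P1b,P2b,np.degrees(np.arctan2(*(P2b-P1b)[[1,0]]))-90)
a,b,e=[plane(d,*p,55)for p in((129,104),(415,0),(479,292))]
print("plate edge yaw",np.degrees(np.arctan2(*(b-a)[[1,0]]))-90,np.degrees(np.arctan2(*(e-b)[[1,0]])))
# wider rectified of plane 73 around axis, unwrap in polar: darkness vs angle
g=cv2.cvtColor(d["img"],cv2.COLOR_RGB2GRAY)
# key area
s=load("scene0.npz"); 
E
```

```text
axis from top [506.03 198.    78.3 ] from flange [506.28 198.06  65.3 ] tri w1: [504.32 199.28  79.57]
10.343444292577844 17.638834332344317
10.082730665709754 18.449205062370282
11.196077852387896 15.925903694503376
10.68163687385748 16.627431583662556
9.88362162124562 13.483600929812866
10.887130994164936 20.202525705268336
[465.09 142.38 125.  ] [475.17 261.15 125.  ] 119.19810672971242
yaw pipes -4.852564265132543
[464.44 143.19 125.  ] [474.7  262.33 125.  ] -4.920893568876096
plate edge yaw -5.867086776040196 -4.996417974361785
```

```bash
python3 -m jog '0 0 -.4 0 0 0 -1;-.34 -.52 0 0 0 0 -1;-.34 -.52 0 0 0 0 -1;-.34 -.52 0 0 0 0 -1;-.34 -.52 0 0 0 0 -1' && python3 -m jog '-.34 -.52 0 0 0 0 -1;-.34 -.52 0 0 0 0 -1;-.34 -.52 0 0 0 0 -1;0 0 0 0 0 0 -1;0 0 0 0 0 0 -1' 
python3 - <<'E'
from h import *
from bench import *
d=snap("wrist","w3"); s=sense(); np.set_printoptions(precision=2,suppress=True)
print(s["tool_pos"],s["tcp_rot"],s["joint_pos"])
E
```

```text
time: 2.33
tool_pos: [560.4, -48.6, 348.3]
tcp_rot: [179.9, 0.3, 155.9]
ft_force: [0.5, 0.1, -0.6]
finger_gap: 85.4
grip_force: 0.0
time: 2.95
tool_pos: [589.5, -231.1, 346.9]
tcp_rot: [180.0, 0.2, 155.8]
ft_force: [-0.7, 0.6, 0.4]
finger_gap: 85.3
grip_force: 0.0
[ 589.51 -230.36  346.57] [179.97   0.14 155.89] [-25.99  14.26  83.73   0.03  81.88 -91.89]
```

View pics/w3.png

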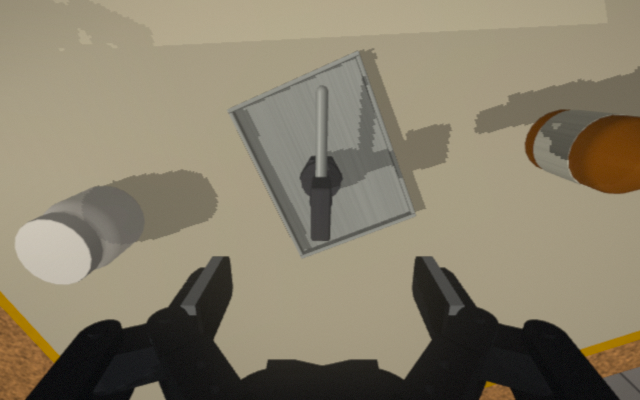

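The key's bar runs from its root at (321,160) to its tip at (322,88), nearly along tool +x. The grip block spans about (320,180) to (320,240).

```bash
python3 - <<'E'
from h import *
d=load("w3.npz"); np.set_printoptions(precision=2,suppress=True)
hsv=cv2.cvtColor(d["img"],cv2.COLOR_RGB2GRAY)
for r in(92,105,120,135,150):
    row=hsv[r,300:345].astype(int); print(r,row.tolist())
for r in(190,200,210,220,230,237):
    row=hsv[r,300:345]; c=np.where(row<75)[0]+300; print(r,c.min(),c.max(),c.mean())
col=hsv[175:250,320]; print(col.tolist())
E
```

```text
92 [138, 138, 139, 141, 141, 140, 140, 142, 138, 136, 138, 142, 143, 143, 140, 132, 132, 141, 152, 160, 156, 146, 137, 129, 118, 105, 95, 90, 120, 141, 145, 146, 144, 142, 141, 143, 142, 143, 142, 143, 142, 144, 144, 141, 141]
105 [140, 139, 141, 141, 138, 138, 138, 139, 138, 140, 140, 140, 141, 140, 137, 132, 133, 143, 151, 162, 159, 144, 136, 127, 116, 103, 94, 95, 121, 142, 142, 141, 142, 141, 142, 143, 146, 143, 141, 139, 141, 143, 140, 140, 141]
120 [139, 139, 141, 139, 138, 139, 139, 139, 140, 141, 140, 138, 137, 136, 137, 135, 134, 144, 156, 163, 155, 144, 134, 123, 113, 102, 90, 99, 126, 138, 140, 140, 141, 138, 141, 142, 142, 140, 140, 142, 142, 144, 144, 142, 140]
135 [140, 140, 139, 138, 139, 141, 140, 139, 140, 138, 138, 138, 138, 138, 139, 135, 136, 147, 158, 163, 155, 141, 132, 122, 110, 98, 91, 102, 126, 138, 139, 139, 139, 142, 141, 139, 139, 139, 138, 139, 140, 142, 137, 138, 139]
150 [136, 135, 137, 139, 139, 137, 139, 140, 140, 136, 138, 141, 138, 138, 137, 133, 136, 146, 162, 165, 152, 139, 131, 120, 108, 96, 94, 116, 134, 133, 127, 131, 140, 135, 136, 135, 124, 113, 113, 111, 104, 103, 104, 109, 112]
190 305 337 321.0
200 310 331 320.5
210 312 329 320.5
220 312 329 320.5
230 312 329 320.5
237 312 329 320.5
[143, 122, 75, 45, 45, 45, 44, 46, 45, 43, 45, 44, 44, 51, 57, 61, 64, 64, 66, 64, 64, 64, 64, 64, 65, 64, 65, 66, 63, 63, 65, 65, 63, 64, 65, 62, 62, 62, 63, 64, 64, 65, 65, 65, 64, 64, 64, 65, 64, 65, 65, 64, 65, 65, 63, 65, 66, 65, 63, 65, 66, 65, 64, 65, 68, 82, 125, 137, 137, 118, 94, 87, 91, 113, 136]
```

```bash
python3 - <<'E'
from h import *
from bench import *
d=load("w3.npz"); np.set_printoptions(precision=2,suppress=True)
a=plane(d,321,240.3,114);b=plane(d,321,189.5,114); t=plane(d,321.8,86.5,45);u=plane(d,321.3,150,45)
print(a,b,np.linalg.norm(a-b),(a+b)/2)
v=t-u; print(t,np.degrees(np.arctan2(v[1],v[0])), "axis from bar tip",t-85*v/np.linalg.norm(v))
v=t-(a+b)/2; print(np.hypot(*v[:2]),np.degrees(np.arctan2(v[1],v[0])))
E
```

```text
[ 609.92 -241.04  114.  ] [ 575.13 -225.43  114.  ] 38.12810088549186 [ 592.52 -233.23  114.  ]
[ 515.72 -198.22   45.  ] 155.40204050313528 axis from bar tip [ 593.01 -233.6    45.  ]
84.40653491929923 155.49003293920123
```

```bash
python3 -m jog '-.04 -.014 .3 0 0 .008 -1;0 0 .4 0 0 0 -1;0 0 .22 0 0 0 -1;0 0 0 0 0 0 -1' && python3 -c "
from bench import *
s=sense();print(s['tool_pos'],s['tcp_rot'],s['wrist_torque'])" && python3 -m jog '0 0 0 0 0 0 1;0 0 0 0 0 0 1;0 0 0 0 0 0 1;0 0 0 0 0 0 1;0 0 0 0 0 0 1' 80 && python3 -m jog '0 0 0 0 0 0 1;0 0 0 0 0 0 1;0 0 0 0 0 0 1' 100;  python3 -c "
from bench import *
s=sense();print(s)"
```

```text
time: 3.5
tool_pos: [591.7, -232.9, 251.1]
tcp_rot: [180.0, -0.2, 155.4]
ft_force: [1.0, -0.1, 1.3]
finger_gap: 85.3
grip_force: 0.0
[ 591.69568343 -232.94846805  251.07486255] [179.98884021  -0.20757984 155.43507133] [0.0125324  0.05978514 0.0292799 ]
time: 4.12
tool_pos: [592.7, -234.5, 253.7]
tcp_rot: [180.0, 0.1, 155.3]
ft_force: [0.0, 2.4, 5.6]
finger_gap: 12.8
grip_force: 78.2
time: 4.5
tool_pos: [592.8, -234.5, 253.7]
tcp_rot: [180.0, 0.1, 155.4]
ft_force: [0.6, 0.9, 5.6]
finger_gap: 12.7
grip_force: 99.0
{'time': 4.5, 'joint_pos': array([-2.61966288e+01,  1.96118602e+01,  8.73897267e+01,  1.83211206e-02,
        7.29067991e+01, -9.15537366e+01]), 'qd': array([ 0.00607788,  0.02814048, -0.01159049,  0.05761473,  0.04800082,
       -0.08157552]), 'joint_efforts': array([-8.54631644e-01, -6.05155492e+01, -4.36482382e+01, -4.86288518e-01,
       -9.85163986e-02, -3.32188897e-02]), 'tool_pos': array([ 592.75913673, -234.50407348,  253.66698921]), 'tcp_rot': array([1.79984970e+02, 9.20545317e-02, 1.55351725e+02]), 'ft_force': array([0.60821625, 0.8579661 , 5.59149713]), 'wrist_torque': array([ 0.26946135, -0.10568308, -0.02667411]), 'grip_force': 99.02835577726364, 'finger_gap': 12.732426650663847}
```

```bash
python3 -m jog '0 0 -.2 0 0 0 1;0 0 -.5 0 0 0 1;0 0 -.5 0 0 0 1;0 0 -.4 0 0 0 1' && python3 -m jog '.325 .446 0 0 0 0 1;.325 .446 0 0 0 0 1;.325 .446 0 0 0 0 1;.325 .446 0 0 0 0 1;.325 .446 0 0 0 0 1' && python3 -m jog '.325 .446 0 0 0 0 1;.325 .446 0 0 0 0 1;.32 .446 0 0 0 0 1;0 0 0 0 0 0 1' && python3 -m jog '0 0 0 0 0 -.139 1;0 0 0 0 0 -.139 1;0 0 0 0 0 -.139 1;0 0 0 0 0 -.139 1;0 0 0 0 0 -.139 1' && python3 -m jog '0 0 0 0 0 0 1;0 0 0 0 0 0 1;0 0 0 0 0 0 1' 
python3 - <<'E'
from h import *
from bench import *
d=snap("wrist","w4"); s=sense(); np.set_printoptions(precision=2,suppress=True)
print(s["tool_pos"],s["tcp_rot"],s["joint_pos"],s["ft_force"],s["wrist_torque"]); rows(s,[505.8,198.2,346],197)
E
```

```text
time: 5.0
tool_pos: [592.1, -234.5, 415.8]
tcp_rot: [-180.0, 0.1, 155.3]
ft_force: [1.0, -0.6, -3.1]
finger_gap: 12.6
grip_force: 98.3
time: 5.62
tool_pos: [536.7, 37.5, 413.3]
tcp_rot: [-180.0, -0.0, 155.3]
ft_force: [0.8, 0.7, -2.9]
finger_gap: 12.3
grip_force: 98.4
time: 6.12
tool_pos: [503.9, 201.3, 413.2]
tcp_rot: [180.0, -0.1, 155.6]
ft_force: [-0.5, -0.8, -2.4]
finger_gap: 12.8
grip_force: 98.8
time: 6.75
tool_pos: [505.3, 196.9, 413.0]
tcp_rot: [-180.0, -0.0, -162.7]
ft_force: [0.2, -1.3, -2.5]
finger_gap: 12.5
grip_force: 98.8
time: 7.12
tool_pos: [505.3, 197.8, 412.8]
tcp_rot: [-180.0, -0.0, -163.1]
ft_force: [0.2, 0.4, -3.0]
finger_gap: 12.9
grip_force: 98.8
[505.26 197.9  412.74] [-180.     -0.   -163.04] [ 15.98  -1.61  93.82  -0.    87.79 -90.99] [ 0.54  0.08 -2.86] [ 0.02 -0.02 -0.06]
shift [-0.01  0.    0.67] turn [-0. -0. -0.] rows 1.08
```

View pics/w4.png

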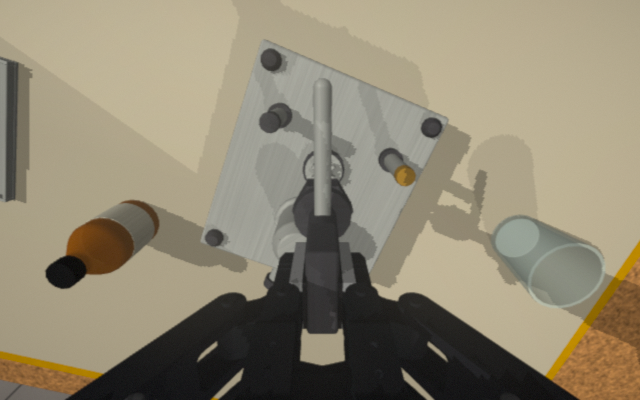

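The key hangs straight in the gripper with its bar up the image to (322,80), the bolt is visible behind it at (323,165), and the bar points between the pipes. I'll check the bar tip against the expected key axis before going down.

```bash
python3 - <<'E'
from h import *
from bench import *
d=load("w4.npz"); s=sense(); np.set_printoptions(precision=2,suppress=True)
g=cv2.cvtColor(d["img"],cv2.COLOR_RGB2GRAY)
z=s["tool_pos"][2]-155-54
for r in(90,110,130,150): print(r,g[r,308:338].tolist())
print(g[70:95,322].tolist())
t=plane(d,322.5,79,z);u=plane(d,322.5,150,z);v=t-u;print(t,np.degrees(np.arctan2(v[1],v[0]))%360)
a=np.radians(s["tcp_rot"][2]);print(proj(d,s["tool_pos"]+[85*np.cos(a),85*np.sin(a),-209]),"axis",t[:2]-85*v[:2]/np.hypot(*v[:2]))
E
```

```text
90 [162, 163, 162, 161, 158, 144, 140, 147, 152, 157, 160, 161, 155, 152, 146, 142, 136, 131, 122, 115, 106, 97, 92, 105, 139, 158, 162, 159, 160, 160]
110 [160, 158, 160, 161, 159, 146, 139, 145, 151, 155, 159, 159, 156, 151, 147, 143, 136, 129, 122, 112, 104, 97, 94, 118, 147, 156, 161, 164, 162, 161]
130 [123, 122, 122, 124, 124, 128, 136, 143, 149, 155, 158, 160, 158, 159, 158, 155, 149, 143, 136, 126, 115, 106, 101, 120, 148, 158, 161, 163, 163, 164]
150 [150, 147, 148, 148, 145, 137, 134, 142, 150, 155, 157, 159, 155, 149, 145, 141, 136, 129, 121, 112, 106, 101, 97, 83, 79, 97, 108, 109, 111, 115]
[157, 157, 156, 157, 157, 157, 158, 157, 140, 138, 142, 145, 149, 151, 154, 155, 153, 149, 147, 147, 146, 147, 146, 146, 146]
[423.05 172.42 203.74] 197.03130557946676
[323.23  81.13] axis [504.32 197.32]
```

```bash
cat > st.py <<'E'
from bench import *; import numpy as np
np.set_printoptions(precision=2,suppress=True)
s=sense();print(s['time'],s['tool_pos'],s['tcp_rot'],"F",s['ft_force'],"T",s['wrist_torque'])
E
python3 -m jog '-.01 0 .25 0 0 0 1;0 0 .3 0 0 0 1;0 0 .2 0 0 0 1;0 0 .07 0 0 0 1;0 0 0 0 0 0 1'; python3 st.py;  python3 -m jog '0 0 .03 0 0 0 1;0 0 .02 0 0 0 1;0 0 .02 0 0 0 1;0 0 0 0 0 0 1' ; python3 st.py
```

```text
time: 7.8
tool_pos: [506.3, 198.4, 330.8]
tcp_rot: [-180.0, -0.0, -163.0]
ft_force: [-0.1, 0.4, -3.6]
finger_gap: 12.8
grip_force: 98.8
7.8 [506.26 198.41 330.78] [-180.     -0.01 -162.95] F [-0.15  0.4  -3.59] T [-0.01  0.04  0.04]
time: 8.3
tool_pos: [506.2, 198.4, 323.6]
tcp_rot: [-180.0, -0.0, -162.9]
ft_force: [0.1, 0.2, -3.5]
finger_gap: 12.6
grip_force: 98.8
8.3 [506.17 198.37 323.61] [-180.     -0.01 -162.94] F [ 0.1   0.17 -3.5 ] T [-0.01 -0.04  0.07]
```

```bash
python3 -m jog '0 0 .02 0 0 0 1;0 0 .015 0 0 0 1;0 0 0 0 0 0 1'; python3 st.py;  python3 -m jog '0 0 .02 0 0 0 1;0 0 .015 0 0 0 1;0 0 0 0 0 0 1' ; python3 st.py
```

```text
time: 8.68
tool_pos: [506.1, 198.3, 320.0]
tcp_rot: [180.0, -0.0, -163.0]
ft_force: [0.8, 0.1, -2.0]
finger_gap: 12.7
grip_force: 98.8
8.675 [506.14 198.34 319.98] [ 180.     -0.02 -162.95] F [ 0.81  0.11 -2.  ] T [-0.   -0.07  0.07]
time: 9.05
tool_pos: [506.1, 198.4, 316.5]
tcp_rot: [-180.0, -0.0, -162.9]
ft_force: [-0.5, -0.1, -2.0]
finger_gap: 12.6
grip_force: 98.8
9.05 [506.13 198.37 316.46] [-180.     -0.02 -162.94] F [-0.47 -0.08 -2.05] T [-0.02 -0.01 -0.03]
```

```bash
python3 -m jog '0 0 .01 0 0 0 1;0 0 0 0 0 .1 1;0 0 0 0 0 .1 1;0 0 0 0 0 .1 1;0 0 0 0 0 0 1'; python3 st.py;  python3 -m jog '0 0 0 0 0 .1 1;0 0 0.003 0 0 .1 1;0 0 0 0 0 .1 1;0 0 0 0 0 0 1' ; python3 st.py
```

```text
time: 9.68
tool_pos: [506.3, 198.4, 315.8]
tcp_rot: [180.0, 0.0, 179.1]
ft_force: [0.8, 1.0, -3.4]
finger_gap: 12.6
grip_force: 98.7
9.675 [506.33 198.44 315.77] [179.99   0.03 179.09] F [ 0.78  1.   -3.44] T [ 0.22 -0.28  0.08]
time: 10.18
tool_pos: [506.3, 198.2, 315.7]
tcp_rot: [-180.0, 0.0, 161.2]
ft_force: [0.5, -0.6, -1.1]
finger_gap: 12.6
grip_force: 99.0
10.175 [506.34 198.24 315.68] [-179.99    0.03  161.21] F [ 0.52 -0.61 -1.09] T [-0.33 -0.05  0.1 ]
```

```bash
python3 -m jog '0 0 0 0 0 .1 1;0 0 .004 0 0 .1 1;0 0 0 0 0 .1 1;0 0 0 0 0 .1 1;0 0 0 0 0 0 1'; python3 st.py;  python3 -m jog '0 0 0 0 0 .08 1;0 0 0 0 0 0 1;0 0 0 0 0 0 1' ; for i in 1 2 3; do python3 st.py; python3 -m jog '0 0 0 0 0 0 1' >/dev/null;done
```

```text
time: 10.8
tool_pos: [506.3, 198.0, 315.6]
tcp_rot: [-180.0, 0.0, 137.3]
ft_force: [-1.3, -5.3, 4.5]
finger_gap: 12.6
grip_force: 99.6
10.8 [506.25 198.01 315.56] [-179.97    0.04  137.27] F [-1.32 -5.26  4.52] T [-1.11  0.6   0.06]
time: 11.18
tool_pos: [506.2, 198.0, 315.5]
tcp_rot: [-180.0, 0.0, 132.6]
ft_force: [-3.2, -3.9, 5.7]
finger_gap: 12.5
grip_force: 99.8
11.175 [506.23 198.01 315.55] [-179.96    0.04  132.55] F [-3.22 -3.9   5.69] T [-1.16  0.69  0.09]
11.3 [506.25 197.99 315.55] [-179.96    0.04  132.56] F [-2.16 -4.34  4.5 ] T [-1.11  0.69  0.13]
11.425 [506.24 198.   315.57] [-179.96    0.04  132.55] F [-3.4  -5.72  4.48] T [-1.13  0.66  0.13]
```

```bash
python3 -m jog '0 0 0 0 0 -.133 1;0 0 0 0 0 0 1;0 0 0 0 0 0 1'; python3 st.py;  python3 -m jog '0 0 -.06 0 0 0 1;0 0 -.14 0 0 0 1;0 0 0 0 0 -.17 1;0 0 0 0 0 -.17 1;0 0 0 0 0 -.17 1'; python3 -m jog '0 0 0 0 0 -.17 1;0 0 0 0 0 -.16 1;0 0 0 0 0 -.16 1;0 0 0 0 0 0 1;0 0 0 0 0 0 1';python3 st.py
```

```text
time: 11.92
tool_pos: [506.4, 198.4, 315.6]
tcp_rot: [180.0, 0.0, 140.2]
ft_force: [-0.9, -2.0, 5.2]
finger_gap: 13.0
grip_force: 99.9
11.925 [506.41 198.36 315.55] [179.96   0.03 140.18] F [-0.86 -2.03  5.25] T [-0.65  0.42  0.04]
time: 12.55
tool_pos: [506.2, 198.6, 335.8]
tcp_rot: [180.0, 0.0, 171.2]
ft_force: [0.1, -0.2, -2.7]
finger_gap: 12.5
grip_force: 98.8
time: 13.18
tool_pos: [506.2, 198.5, 335.3]
tcp_rot: [180.0, 0.0, -160.0]
ft_force: [0.0, 0.7, -3.4]
finger_gap: 12.6
grip_force: 98.8
13.175 [506.24 198.48 335.33] [ 179.99    0.02 -159.99] F [ 0.04  0.69 -3.41] T [-0.   -0.06  0.04]
```

Now at 200°; going down again (seated TCP z was about 315.6, the bolt has since sunk about 0.6).

```bash
python3 -m jog '0 0 .1 0 0 0 1;0 0 .02 0 0 0 1;0 0 0 0 0 0 1'; python3 st.py;  python3 -m jog '0 0 .02 0 0 0 1;0 0 .02 0 0 0 1;0 0 0 0 0 0 1'; python3 st.py; python3 -m jog '0 0 .02 0 0 0 1;0 0 .014 0 0 0 1;0 0 0 0 0 0 1';python3 st.py
```

```text
time: 13.55
tool_pos: [506.0, 198.4, 322.4]
tcp_rot: [180.0, -0.1, -159.8]
ft_force: [0.8, -0.8, -2.2]
finger_gap: 12.4
grip_force: 98.8
13.55 [506.03 198.37 322.41] [ 179.99   -0.05 -159.8 ] F [ 0.8  -0.83 -2.16] T [ 0.03 -0.05  0.01]
time: 13.92
tool_pos: [506.2, 198.4, 318.9]
tcp_rot: [180.0, -0.0, -159.8]
ft_force: [0.9, 1.2, -2.7]
finger_gap: 12.9
grip_force: 98.7
13.925 [506.2  198.4  318.85] [ 179.99   -0.   -159.77] F [ 0.85  1.16 -2.72] T [ 0.17 -0.12  0.04]
time: 14.3
tool_pos: [506.2, 198.4, 315.7]
tcp_rot: [180.0, 0.0, -159.8]
ft_force: [0.5, 0.3, -2.6]
finger_gap: 12.4
grip_force: 98.9
14.3 [506.25 198.4  315.67] [ 180.      0.01 -159.77] F [ 0.47  0.32 -2.58] T [ 0.18 -0.13 -0.03]
```

```bash
python3 -m jog '0 0 0 0 0 .1 1;0 0 .003 0 0 .1 1;0 0 0 0 0 .1 1;0 0 0 0 0 .1 1;0 0 0 0 0 .1 1'; python3 st.py;  python3 -m jog '0 0 .003 0 0 .1 1;0 0 0 0 0 .07 1;0 0 0 0 0 0 1';  for i in 1 2 3; do python3 st.py; python3 -m jog '0 0 0 0 0 .04 1;0 0 0 0 0 .03 1;0 0 0 0 0 0 1' >/dev/null;done; python3 st.py
```

```text
time: 14.92
tool_pos: [506.4, 198.3, 315.7]
tcp_rot: [-180.0, 0.0, 170.0]
ft_force: [-0.1, 0.3, -0.1]
finger_gap: 12.5
grip_force: 99.2
14.925 [506.36 198.31 315.65] [-179.99    0.04  170.05] F [-0.05  0.3  -0.05] T [-0.14 -0.04  0.1 ]
time: 15.3
tool_pos: [506.4, 198.2, 315.6]
tcp_rot: [-180.0, 0.0, 160.1]
ft_force: [-1.0, -1.9, 3.0]
finger_gap: 12.4
grip_force: 99.6
15.3 [506.39 198.21 315.6 ] [-179.99    0.05  160.06] F [-0.97 -1.91  2.98] T [-0.45  0.18  0.02]
15.675 [506.38 198.2  315.54] [-180.      0.04  155.87] F [-2.1  -3.67  5.66] T [-0.79  0.39  0.06]
16.05 [506.37 198.15 315.53] [-179.99    0.04  151.68] F [-1.8  -3.64  6.51] T [-0.82  0.41  0.09]
16.425 [506.34 198.09 315.55] [-179.98    0.04  147.48] F [-1.81 -2.79  6.17] T [-0.89  0.52  0.08]
```

```bash
for i in 1 2 3 4 ; do python3 -m jog '0 0 0 0 0 .03 1;0 0 0 0 0 .03 1;0 0 0 0 0 0 1' >/dev/null;python3 st.py;done; python3 -m jog '0 0 0 0 0 0 1' >/dev/null;python3 st.py
```

```text
16.8 [506.32 198.07 315.54] [-179.98    0.04  143.88] F [-1.91 -3.39  5.51] T [-0.94  0.57  0.17]
17.175 [506.27 198.05 315.53] [-179.97    0.04  140.28] F [-1.57 -4.37  6.01] T [-1.03  0.61  0.07]
17.55 [506.23 198.   315.5 ] [-179.96    0.04  136.68] F [-2.9  -4.86  6.62] T [-1.07  0.68  0.14]
17.925 [506.22 197.98 315.53] [-179.96    0.04  133.08] F [-3.24 -4.76  7.36] T [-1.12  0.78  0.07]
18.05 [506.22 197.99 315.51] [-179.95    0.04  133.1 ] F [-3.71 -5.12  7.46] T [-1.11  0.78  0.07]
```

```bash
python3 -m jog '0 0 0 0 0 -.133 1;0 0 0 0 0 0 1;0 0 0 0 0 0 1'; python3 st.py;  python3 -m jog '0 0 -.06 0 0 0 1;0 0 -.14 0 0 0 1;0 0 0 0 0 -.17 1;0 0 0 0 0 -.17 1;0 0 0 0 0 -.17 1'; python3 -m jog '0 0 0 0 0 -.17 1;0 0 0 0 0 -.16 1;0 0 0 0 0 -.16 1;0 0 0 0 0 0 1;0 0 0 0 0 0 1';python3 st.py
python3 -m jog '0 0 .1 0 0 0 1;0 0 .02 0 0 0 1;0 0 0 0 0 0 1'; python3 st.py
```

```text
time: 18.42
tool_pos: [506.4, 198.3, 315.5]
tcp_rot: [180.0, 0.0, 141.1]
ft_force: [-0.6, -2.7, 6.7]
finger_gap: 12.6
grip_force: 99.9
18.425 [506.36 198.26 315.53] [179.99   0.03 141.08] F [-0.58 -2.66  6.72] T [-0.67  0.37  0.01]
time: 19.05
tool_pos: [506.2, 198.6, 335.7]
tcp_rot: [180.0, 0.0, 172.0]
ft_force: [0.2, 0.3, -3.2]
finger_gap: 13.1
grip_force: 98.8
time: 19.68
tool_pos: [506.2, 198.5, 335.4]
tcp_rot: [180.0, 0.0, -159.2]
ft_force: [0.5, 0.5, -3.3]
finger_gap: 12.8
grip_force: 98.8
19.675 [506.24 198.48 335.38] [ 179.99    0.02 -159.19] F [ 0.48  0.5  -3.29] T [ 0.01  0.01 -0.03]
time: 20.05
tool_pos: [506.0, 198.3, 322.4]
tcp_rot: [180.0, -0.1, -159.0]
ft_force: [0.3, -0.1, -2.9]
finger_gap: 12.7
grip_force: 98.8
20.05 [506.05 198.35 322.43] [ 179.99   -0.05 -159.02] F [ 0.28 -0.14 -2.91] T [ 0.02 -0.02 -0.03]
```

```bash
python3 -m jog '0 0 .02 0 0 0 1;0 0 .02 0 0 0 1;0 0 0 0 0 0 1'; python3 st.py; python3 -m jog '0 0 .02 0 0 0 1;0 0 .01 0 0 0 1;0 0 0 0 0 0 1';python3 st.py; python3 -m jog '0 0 0 0 0 .07 1;0 0 0 0 0 .06 1;0 0 0 0 0 0 1';python3 st.py;
```

```text
time: 20.42
tool_pos: [506.2, 198.4, 318.9]
tcp_rot: [180.0, 0.0, -159.0]
ft_force: [0.5, 0.3, -3.5]
finger_gap: 12.2
grip_force: 98.8
20.425 [506.2  198.42 318.89] [ 179.99    0.   -158.99] F [ 0.45  0.28 -3.5 ] T [ 0.17 -0.12  0.02]
time: 20.8
tool_pos: [506.2, 198.4, 315.9]
tcp_rot: [180.0, 0.0, -159.0]
ft_force: [1.1, 0.4, -3.5]
finger_gap: 12.5
grip_force: 98.8
20.8 [506.22 198.43 315.93] [ 179.99    0.   -158.98] F [ 1.14  0.39 -3.48] T [ 0.23 -0.18  0.02]
time: 21.18
tool_pos: [506.3, 198.6, 316.0]
tcp_rot: [180.0, 0.0, -166.8]
ft_force: [1.5, 2.1, -4.4]
finger_gap: 12.9
grip_force: 98.6
21.175 [506.29 198.55 316.01] [ 179.98    0.03 -166.76] F [ 1.5   2.13 -4.41] T [ 0.63 -0.46  0.1 ]
```

```bash
for i in 1 2 3 4 ; do python3 -m jog '0 0 0 0 0 .025 1;0 0 0 0 0 .025 1;0 0 0 0 0 0 1' >/dev/null;python3 st.py; python3 -m jog '0 0 0 0 0 0 1' >/dev/null;python3 st.py;done
```

```text
21.55 [506.24 198.44 316.  ] [ 179.99    0.01 -169.8 ] F [ 2.44  3.07 -4.67] T [ 0.69 -0.48  0.04]
21.675 [506.23 198.43 316.  ] [ 179.99    0.01 -169.77] F [ 2.02  2.89 -4.54] T [ 0.75 -0.48  0.09]
22.05 [506.23 198.37 316.02] [ 180.      0.   -172.82] F [ 2.69  3.01 -5.08] T [ 0.78 -0.56  0.07]
22.175 [506.22 198.38 316.01] [ 180.      0.   -172.78] F [ 2.45  2.63 -5.33] T [ 0.77 -0.62  0.13]
22.55 [506.23 198.34 316.03] [-180.      0.   -175.82] F [ 2.97  2.15 -5.25] T [ 0.73 -0.61  0.07]
22.675 [506.22 198.34 316.01] [-180.      0.   -175.78] F [ 2.41  2.06 -3.83] T [ 0.68 -0.59  0.17]
23.05 [506.23 198.32 316.  ] [-179.99    0.   -178.83] F [ 1.33  1.75 -3.89] T [ 0.55 -0.66  0.17]
23.175 [506.23 198.32 316.02] [-179.99    0.   -178.78] F [ 2.37  2.65 -4.51] T [ 0.47 -0.62  0.1 ]
```

```bash
for i in 1 2 3 ; do python3 -m jog '0 0 0 0 0 .025 1;0 0 0 0 0 .025 1;0 0 0 0 0 0 1' >/dev/null;python3 st.py; python3 -m jog '0 0 0 0 0 0 1' >/dev/null;python3 st.py;done
```

```text
23.55 [506.21 198.3  315.98] [-179.99   -0.    178.17] F [ 3.04  2.08 -4.77] T [ 0.38 -0.67  0.16]
23.675 [506.21 198.33 316.  ] [-179.99    0.    178.22] F [ 2.42  1.28 -4.77] T [ 0.37 -0.64  0.05]
24.05 [506.22 198.31 315.98] [-179.99    0.    175.17] F [ 2.13  1.13 -5.06] T [ 0.2  -0.6   0.14]
24.175 [506.21 198.32 315.98] [-179.99   -0.    175.22] F [ 3.1   0.56 -4.4 ] T [ 0.23 -0.66  0.15]
24.55 [506.21 198.32 315.99] [-179.99   -0.    172.17] F [ 2.37 -0.39 -4.16] T [ 0.11 -0.56  0.11]
24.675 [506.21 198.32 316.01] [-179.99    0.    172.22] F [ 1.48  0.58 -4.4 ] T [ 0.   -0.65  0.08]
```

```bash
for i in 1 2 3 ; do python3 -m jog '0 0 0 0 0 .025 1;0 0 0 0 0 .02 1;0 0 0 0 0 0 1' >/dev/null;python3 st.py; python3 -m jog '0 0 0 0 0 0 1' >/dev/null;python3 st.py;done
```

```text
25.05 [506.2  198.32 315.98] [-179.99   -0.    169.48] F [ 1.52 -0.83 -3.9 ] T [-0.13 -0.57  0.1 ]
25.175 [506.21 198.32 316.  ] [-179.99    0.    169.52] F [ 2.82 -1.19 -3.33] T [-0.19 -0.59  0.06]
25.55 [506.22 198.31 315.99] [-179.99   -0.    166.78] F [ 1.92 -1.8  -2.72] T [-0.29 -0.57  0.08]
25.675 [506.21 198.33 316.01] [-180.      0.    166.82] F [ 2.42 -1.32 -4.31] T [-0.3  -0.53  0.17]
26.05 [506.2  198.31 315.97] [-179.99   -0.    164.09] F [ 2.05 -1.85 -3.39] T [-0.45 -0.55  0.14]
26.175 [506.19 198.33 315.97] [-179.99   -0.    164.12] F [ 2.48 -2.13 -3.88] T [-0.51 -0.5   0.15]
```

```bash
for i in 1 2 3 ; do python3 -m jog '0 0 0 0 0 .025 1;0 0 0 0 0 .02 1;0 0 0 0 0 0 1' >/dev/null;python3 st.py; python3 -m jog '0 0 0 0 0 0 1' >/dev/null;python3 st.py;done
```

```text
26.55 [506.2  198.29 315.97] [-179.99   -0.    161.39] F [ 1.17 -3.06 -3.63] T [-0.54 -0.41  0.27]
26.675 [506.17 198.32 315.95] [-179.99   -0.01  161.42] F [ 2.1  -2.38 -3.97] T [-0.68 -0.44  0.23]
27.05 [506.17 198.33 315.95] [-179.99   -0.    158.69] F [ 2.02 -3.41 -3.74] T [-0.84 -0.41  0.28]
27.175 [506.18 198.33 315.94] [-179.99   -0.    158.72] F [ 1.28 -3.45 -3.51] T [-0.79 -0.29  0.28]
27.55 [506.18 198.29 315.96] [-179.99   -0.    155.99] F [ 1.23 -3.43 -2.86] T [-1.01 -0.4   0.43]
27.675 [506.17 198.34 315.96] [-179.99   -0.    156.03] F [ 1.87 -4.19 -3.47] T [-1.05 -0.29  0.47]
```

```bash
for i in 1 2 3 4 5; do python3 -m jog '0 0 0 0 0 0 1' >/dev/null;python3 st.py;done
```

```text
27.8 [506.2  198.32 315.98] [-179.99    0.    156.02] F [ 0.36 -4.24 -3.52] T [-1.02 -0.26  0.44]
27.925 [506.19 198.35 315.96] [-179.99   -0.    156.02] F [ 0.7  -4.58 -3.82] T [-1.   -0.26  0.38]
28.05 [506.19 198.34 315.98] [-179.99   -0.    156.01] F [ 0.7  -4.   -3.26] T [-1.04 -0.27  0.39]
28.175 [506.21 198.33 316.01] [-180.      0.    156.01] F [ 1.06 -5.22 -3.32] T [-1.15 -0.29  0.41]
28.3 [506.18 198.35 315.95] [-179.99   -0.    156.01] F [ 1.5  -5.04 -3.3 ] T [-1.14 -0.19  0.42]
```

```bash
python3 -m jog '0 0 0 0 0 -.13 1;0 0 0 0 0 0 1;0 0 0 0 0 0 1'; python3 st.py;  python3 -m jog '0 0 -.06 0 0 0 1;0 0 -.3 0 0 0 1;0 0 -.4 0 0 0 1;0 0 -.24 0 0 .14 1;0 0 0 0 0 0 1'; python3 - <<'E'
from h import *
from bench import *
d=snap("wrist","w5"); s=sense(); print(s["tool_pos"],s["tcp_rot"]); rows(s,[592.7,-234.4,415],155.4)
E
```

```text
time: 28.68
tool_pos: [506.2, 198.4, 316.0]
tcp_rot: [180.0, -0.0, 163.6]
ft_force: [1.8, -3.2, -3.8]
finger_gap: 12.5
grip_force: 98.8
28.675 [506.23 198.44 315.98] [179.99  -0.   163.64] F [ 1.85 -3.17 -3.78] T [-0.78 -0.37  0.18]
time: 29.3
tool_pos: [506.6, 199.0, 419.1]
tcp_rot: [179.7, 0.2, 155.4]
ft_force: [0.5, -0.1, -4.0]
finger_gap: 12.9
grip_force: 99.2
[506.23811533 198.81091127 416.84967865] [1.79881882e+02 5.21323151e-02 1.55550263e+02]
shift [-2.58  -3.586  0.013] turn [0.002 0.001 0.003] rows 7.13
```

```bash
python3 -m jog '-.32 -.45 0 0 0 0 1;-.32 -.45 0 0 0 0 1;-.32 -.45 0 0 0 0 1;-.32 -.45 0 0 0 0 1;-.32 -.45 0 0 0 0 1' && python3 -m jog '-.32 -.45 0 0 0 0 1;-.32 -.45 0 0 0 0 1;-.34 -.436 0 0 0 0 1;0 0 0 0 0 0 1;0 0 0 0 0 0 1' >/dev/null; python3 st.py; python3 -m jog '0 0 .4 0 0 0 1;0 0 .5 0 0 0 1;0 0 .4 0 0 0 1;0 0 .2 0 0 0 1;0 0 0 0 0 0 1'; python3 st.py
```

```text
time: 29.98
tool_pos: [557.8, -74.2, 413.7]
tcp_rot: [180.0, -0.2, 155.6]
ft_force: [1.5, 1.6, -3.2]
finger_gap: 12.6
grip_force: 99.3
30.6 [ 591.31 -234.8   413.78] [179.94  -0.2  155.47] F [ 0.48  1.56 -2.65] T [ 0.02 -0.03  0.02]
time: 31.22
tool_pos: [591.1, -233.8, 264.4]
tcp_rot: [180.0, -0.2, 155.5]
ft_force: [-0.1, 0.6, -3.0]
finger_gap: 12.8
grip_force: 99.3
31.225 [ 591.09 -233.8   264.44] [179.98  -0.19 155.5 ] F [-0.14  0.61 -3.04] T [-0.04 -0.03 -0.01]
```

```bash
python3 -m jog '0 0 .05 0 0 0 1;0 0 .03 0 0 0 1;0 0 0 0 0 0 1;0 0 0 0 0 0 1'>/dev/null; python3 st.py; for i in 1 2 3; do python3 -m jog '0 0 .008 0 0 0 1;0 0 0 0 0 0 1'>/dev/null; python3 st.py;done
```

```text
31.725 [ 591.77 -235.24  258.6 ] [-180.      0.05  155.41] F [-0.58 -0.88 -2.95] T [ 0.03  0.01 -0.  ]
31.975 [ 591.57 -235.08  257.15] [180.    -0.01 155.41] F [-0.82  1.04 -3.34] T [-0.01  0.02 -0.  ]
32.225 [ 591.56 -235.04  256.25] [180.    -0.01 155.41] F [ 0.33  0.45 -2.76] T [-0.04  0.    0.  ]
32.475 [ 591.58 -235.02  255.48] [180.    -0.01 155.42] F [-0.55 -0.44 -3.76] T [ 0.01 -0.02 -0.01]
```

```bash
for i in 1 2 3 4; do python3 -m jog '0 0 .005 0 0 0 1;0 0 0 0 0 0 1'>/dev/null; python3 st.py;done
```

```text
32.725 [ 591.58 -235.04  255.02] [-180.     -0.01  155.41] F [-0.17 -0.4  -2.78] T [-0.04 -0.02 -0.02]
32.975 [ 591.59 -235.05  254.54] [180.    -0.   155.41] F [ 0.53  0.12 -3.68] T [ 0.01 -0.01 -0.02]
33.225 [ 591.59 -235.05  254.02] [-180.     -0.01  155.41] F [-0.09  1.04 -2.61] T [ 0.05  0.   -0.01]
33.475 [ 591.65 -235.09  253.71] [-180.      0.01  155.41] F [-0.63 -0.41 -2.37] T [ 0.03 -0.01  0.02]
```

```bash
for i in 1 2 3; do python3 -m jog '0 0 .004 0 0 0 1;0 0 0 0 0 0 1'>/dev/null; python3 st.py;done
```

```text
33.725 [ 591.73 -235.11  253.7 ] [-180.      0.03  155.41] F [-2.18  0.61  2.66] T [ 0.17  0.33 -0.05]
33.975 [ 591.79 -235.15  253.7 ] [-180.      0.05  155.41] F [-2.72  1.71  5.  ] T [0.29 0.58 0.04]
34.225 [ 591.83 -235.18  253.71] [-180.      0.06  155.41] F [-3.92  1.89  7.75] T [0.41 0.83 0.05]
```

```bash
python3 -m jog '0 0 -.008 0 0 0 1;0 0 0 0 0 0 1' 30; python3 -m jog '0 0 0 0 0 0 .5;0 0 0 0 0 0 .2;0 0 0 0 0 0 -.2;0 0 0 0 0 0 -.6;0 0 0 0 0 0 -1'; python3 -m jog '0 0 0 0 0 0 -1;0 0 0 0 0 0 -1'; python3 st.py; python3 -m jog '0 0 -.3 0 0 0 -1;0 0 -.5 0 0 0 -1;0 0 -.5 0 0 0 -1;.3 0 -.2 0 0 0 -1;0 0 0 0 0 0 -1';python3 - <<'E'
from h import *
d=snap("wrist","w6"); e=snap("scene","s6")
k=cv2.resize(e["img"][150:250,195:295,::-1],(400,400)); m=cv2.resize(e["img"][180:300,325:445,::-1],(400,400))
w=cv2.resize(d["img"][:,:,::-1],(320,200)); z=np.zeros((200,480,3),np.uint8)
cv2.imwrite("pics/end.png",np.vstack([np.hstack([k,m]),np.hstack([w,z])]))
E
```

```text
time: 34.48
tool_pos: [591.8, -235.1, 253.7]
tcp_rot: [-180.0, 0.0, 155.4]
ft_force: [-1.9, 1.1, 5.4]
finger_gap: 12.3
grip_force: 100.3
time: 35.1
tool_pos: [591.6, -235.1, 253.2]
tcp_rot: [-180.0, 0.0, 155.4]
ft_force: [-0.2, 0.1, 0.2]
finger_gap: 83.9
grip_force: 0.0
time: 35.35
tool_pos: [591.6, -235.1, 253.2]
tcp_rot: [-180.0, 0.0, 155.4]
ft_force: [-0.1, 0.0, -0.6]
finger_gap: 85.5
grip_force: 0.0
35.35 [ 591.61 -235.08  253.22] [-180.      0.    155.41] F [-0.1   0.03 -0.56] T [ 0.02  0.   -0.04]
time: 35.98
tool_pos: [564.0, -222.4, 406.4]
tcp_rot: [-180.0, 0.3, 155.4]
ft_force: [-0.3, -0.5, 0.0]
finger_gap: 85.6
grip_force: 0.0
```

View pics/end.png

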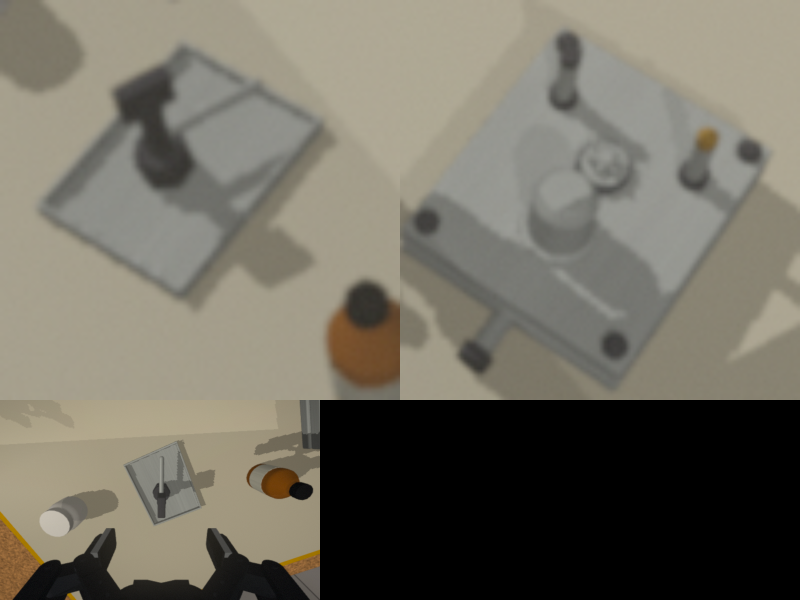

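The key stands upright in the tray (grip at crop (145,95), as it was at the start). The bolt and the cell look undisturbed at (605,163), and the gripper is clear.

```bash
python3 -c "
from bench import *
print(hand_in())"
```

```text
the job is handed in; nothing more can be done
None
```

I tightened the bolt clockwise in three short swings until it came home at a measured 0.42 N m or so, stood the key upright in its tray again, let go, and handed the job in at about 36 s.

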